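# Set the lamp filter and hold a glass cell in the light path

## Robot

A 6-joint arm with a two-finger parallel gripper is mounted at the origin on a cart in front of the work surface, level with it; the furniture and walls round the work are solid. World frame = base frame: x ahead of the robot, y to its left, z up, the work surface at z = 0. Lengths are in m, angles in rad, forces in N, time in s.
With the tool pointing down it reaches from about 0.3 to 0.775 m from the base axis. Payload 14.6 kg.
Tool frame: the origin (TCP) lies at the very end of the fingers, on their centre line; the grasp point (between the pads) lies 19 mm behind it; z points along the fingers, y is the line along which they close (so a half turn about z gives the same grasp; the last joint's range is limited). The gripper opens to 94 mm and grips with 3 to 60 N. Pads are 16 mm wide; open, the fingers measure 119 mm over their backs; the gripper's body (75 mm by 177 mm) begins 78 mm behind the grasp point.
Start: joints at [1.231, 0.3, 1.521, -0, 1.321, -0.067], TCP at [0.148, 0.53, 0.205] pointing down, gripper open.
Joint ranges: [-3.03, 3.03], [-0.79, 2.21], [0.23, 2.52], [-1.04, 4.18], [0, 3.07], [-2.55, 2.55]. Speed limits (rad/s): [2.22, 2.22, 2.57, 3.14, 3.14, 3.14].

## Interface

Orientations are given as [roll, pitch, yaw] about the fixed x, y, z axes, in that order (R = Rz(yaw) Ry(pitch) Rx(roll)).
In Python, from station import ctrl, camera, camera_info, finder gives the robot as it stands.
- The arm moves only by the tool carry_out, never from a script. Its argument "motion" is a list of rows, each a list of 2 entries, a list of its own where there are three numbers: the shift along the tool's x, y, z as a fraction of full scale, then the turn about the tool's z as a fraction of full scale. A call has 1 to 12 rows; each row is the pose to reach, as a shift and turn from the pose commanded when the call began, along the tool's axes at that moment, turning the shorter way round; what a row does not reach only later rows make up. Full scale, the value 1, is 200 mm for a shift and 360 degrees for a turn. A row lasts 1/10 s, in which the tool goes at most 50 mm and 8.59 degrees, less where a joint would pass 70% of its speed; a pose out of reach is approached as far as the arm can. A call with a number of a shift or a turn outside -1 to 1 is refused whole. A call with a gripper value outside its range is refused whole. "hand" is the closure, from -1 (fully open) to 1 (shut), set as the call begins (left out, the last holds). The fingers move at their own pace and stop on an object; "force" is the grip in N (left out, the last holds). Time passes only in rows, so rows that repeat a pose let the fingers close. It gives the time, the measured TCP pose, the force, the opening and the grip force at its end, in the units of the state.
- ctrl.get_obs(): the state, without advancing time (a new reading comes with each control period).
- camera(name): name is "scene" or "top" or "wrist"; returns (picture, depth): 420x560x3 uint8, blue, green, red; 420x560 float32, m along the optical axis (not along the pixel's ray), 0 where there is no reading.
- camera_info(name): a dict with "camera_matrix" (3x3 intrinsics, pixels), "dist_coeffs" ([k1, k2, p1, p2, k3] as OpenCV has them; the pictures are not rectified), "origin" and "attitude" of the camera in the world. Camera axes: x right, y down, z forward; pixel columns grow to the right and rows downward; lengths in m; the calibration is good to about 2 mm. A picture is of the moment at which its call begins: read the wrist's pose just before it. camera_info takes no time and is no camera call; for the wrist camera it gives the pose at the moment of the call.
- ctrl.hand_in(): hands the job in; it is judged then, once.
Trained networks look in the newest picture that a camera, given by its name, has taken for a name from the list of things; names that differ only in an ending like _2 or _b are one class to them, and where a whole thing is asked for, a point or a joint stands for the part that bears it (a point fixed in the world has none). Each returns a list of dicts, best first, with "conf" (0 to 1); they miss things now and then, are a little off and sometimes report something else, mostly with a low value. They report only what shows in the picture. A call takes as long as a camera call. They do not tell look-alikes from the thing itself.
- finder.boxes_of(camera, query): "location" ([column, row] in pixels, amid what is visible of it).
- finder.cut_out(camera, query): "mask" (420x560 bool, what is visible of it) and "location" ([column, row] in pixels, amid what is visible of it).
- finder.pinpoint(camera, query): "location" ([column, row] in pixels: a listed point, or the origin of a listed thing).
The state is a dict: "time_s": time; "qpos": joint angles; "joint_vel": joint speeds; "tau": joint torques, N m; "ee_pos": TCP position; "eef_rot": TCP orientation; "force": force on the tool from outside, world axes, zero at the start; "moment": the same for the moment, N m; "grip_width": finger opening in m; "grip_force": force on a finger pad.
Only numpy, scipy, OpenCV 4.12 (cv2) and the standard library are available. Lean on these libraries where they do the work, as an engineer would, in place of code of your own. Each camera call takes 0.05 s, during which the arm holds its last target. There are 200 camera calls.

## Task

Turn the filter selector on top of the grey lamp house until its red pointer is at the four-dot mark. Then take the blue-stoppered glass cell out of the white rack, with the fingers on its two frosted faces only (never on the clear windows or the stopper), and hold it upright and still in the gap between lamp and detector, centred on the light path with its clear windows facing lamp and detector, touching neither. The program finishes while still holding it there; leave the red-stoppered cell, the jar and the tape roll where they are.

Things in the scene. Friction and masses are not known exactly. Their poses are not given: they have to be found in the camera images.
- photometer: Fixed photometer: base plate 100 (x) x 245 (y) x 12 mm; grey lamp house 76 x 66 mm at local y +85 mm and black detector 60 x 56 mm at y -90 mm, tops 125 mm above the worktop. From each a round tube, 28 mm across, points at the other along y, axis (the light path) 100 mm above the worktop; gap between tube ends y -27 to +25 mm. Origin: centre of its underside; x points away from the robot at yaw 0.
- beam_mid (a point): The middle of the light path between the tubes, 100 mm above the photometer's origin and above the white cross on its base plate; axes as the photometer's, y along the light path.
- selector_grip (a point): Centre of the selector's black grip bar, on its vertical turning axis at local (0, 85) mm of the photometer, 150.5 mm above the worktop. Bar 10 mm wide, 38 mm long, top 161.5 mm and foot 135.5 mm above the worktop; below the foot a round skirt of 44 mm diameter. The point's x axis runs along the bar to the end with the red pointer, y across the bar.
- selector (a joint): Filter selector, rad, growing clockwise seen from above; stays where left (friction 0.05 N m, no clicks); stops at -0.1 and 2.1. Red pointer at the one-dot mark at 0.0, two dots 0.5, three 1.0, four 1.5, five 2.0. At three dots the pointer points along the photometer's +x; marks lie on the white dial round it. Starts between 0.1 and 0.7.
- rack: The fixed white cell rack, 54 (x) x 130 (y) x 14 mm, with two pockets 10 mm deep (floor 4 mm above the worktop), at local y = +32.5 and -32.5 mm, each 19.5 x 27.5 mm wide. Origin: centre of its underside.
- cell: Glass cell (cuvette) with BLUE stopper, in either pocket: 16 (local x) x 24 (y) x 50 mm high, about 30 g, empty. Its two 24 mm wide faces across x, 16 mm apart, are pale grey and frosted, for gripping; the two narrower faces across y are clear windows. Stopper 10 x 18 mm stands 5 mm above the glass, set in from the frosted faces. Origin: centre of its underside; z up.
- cell_mid (a point): The middle of the blue-stoppered cell, 25 mm above its origin; y along its optical path through both windows.
- cell_window_a: Clear window at the cell's local +y end (12 mm wide between the frosted plates); origin at its foot. Not to be touched by the fingers.
- cell_window_b: Clear window at the cell's local -y end. Not to be touched by the fingers.
- cell_stopper: The cell's blue stopper; its origin coincides with the cell's. Not to be touched by the fingers.
- spare: A like cell with a RED stopper in the other pocket; bystander. Origin: centre of its underside.
- jar: Glass jar of swabs, 69 mm across, 102 mm high, behind the photometer; bystander. Origin: centre of its underside.
- tape: Roll of white tape, 46 mm across, 22 mm high, behind the rack; bystander. Origin: centre of its underside.
There are look-alikes about, which are no part of the job. Leave any black, brown or yellow look-alike of the cell alone.

How it is judged:
By the outcome, as a careful person would: the job done as asked, in the order asked, and still so for the second after the job is handed in, while the arm keeps its last pose, push and grip.
It also fails if it takes over 50 s, if anything falls off the work surface, if the arm or the gripper's body presses on something with over 40 N, if the wrist force passes 120 N, or if a joint passes its speed limit or range.

## Working session

There is one attempt and no reset: what is moved stays moved. The work goes in short steps, Python scripts to look and compute and a tool call to move; the robot and the scene stay as the last step left them, time stands still between calls to the robot, and variables do not carry over. Pictures are saved under pics/ and viewed, at most 10 in all, crops included, and the job is handed in when it is done.

Besides the shell and the picture viewer there is one more tool, called after "Call:" as name([rows], argument=value, ...), one row to a line, values as JSON. carry_out: Moves the arm, as the interface text tells. Its arguments: {"type":"object","properties":{"motion":{"type":"array","items":{"type":"array"}},"hand":{"type":"number"},"force":{"type":"number"}},"required":["motion"]}

```bash
mkdir -p pics; cat > h.py <<'E'
import numpy as np, cv2
from scipy.spatial.transform import Rotation as R
from station import ctrl, camera, camera_info, finder
def cam(name):
    i=camera_info(name); K=np.array(i["camera_matrix"],float); D=np.array(i["dist_coeffs"],float)
    a=np.array(i["attitude"],float)
    Rm=a if a.shape==(3,3) else R.from_euler('xyz',a).as_matrix()
    return K,D,Rm,np.array(i["origin"],float)
def ray(c,uv):
    K,D,Rm,o=c
    p=cv2.undistortPoints(np.array(uv,float).reshape(-1,1,2),K,D).reshape(-1,2)
    return np.c_[p,np.ones(len(p))]@Rm.T,o
def at_z(c,uv,z):
    d,o=ray(c,uv); return o+d*((z-o[2])/d[:,2])[:,None]
def at_depth(c,uv,dep):
    d,o=ray(c,uv); return o+d*np.array(dep).reshape(-1,1)
def proj(c,P):
    K,D,Rm,o=c
    q=(np.array(P,float).reshape(-1,3)-o)@Rm
    return cv2.projectPoints(q,np.zeros(3),np.zeros(3),K,D)[0].reshape(-1,2)
E
python3 - <<'E'
from h import *
print(ctrl.get_obs()); 
for n in("scene","top"):
    print(n,camera_info(n))
    p,d=camera(n); cv2.imwrite(f"pics/{n}0.png",p); np.save(f"{n}0.npy",d)
    for q in("photometer","beam_mid","selector_grip","rack","cell","cell_mid","spare"):
        print(q,[(np.round(r["location"]),round(r["conf"],2)) for r in finder.pinpoint(n,q)][:3])
E
```

```text
{'time_s': 0.0, 'qpos': array([ 1.23140237e+00,  3.00454974e-01,  1.52160982e+00, -6.73211320e-06,
        1.32074417e+00, -6.66430743e-02]), 'joint_vel': array([5.55866860e-04, 6.41118515e-04, 2.18129665e-04, 6.38534144e-04,
       8.09298002e-04, 5.45410360e-07]), 'tau': array([-1.18031963e-03, -5.31807232e+01, -3.52739275e+01,  7.07697007e-02,
        2.44154624e-02, -1.25396450e-04]), 'ee_pos': array([0.14809148, 0.52938951, 0.20488304]), 'eef_rot': array([-3.14037861e+00, -7.44923629e-05,  2.86884340e+00]), 'force': array([-0.08725718,  0.45477533, -0.07880394]), 'moment': array([ 0.05346531, -0.00471054,  0.00130235]), 'grip_force': 0.0, 'grip_width': 0.09379784115144559}
scene {'camera_matrix': array([[517.91323427,   0.        , 275.90918318],
       [  0.        , 517.91323427, 208.37921654],
       [  0.        ,   0.        ,   1.        ]]), 'dist_coeffs': array([0.02641872, 0.        , 0.        , 0.        , 0.        ]), 'origin': array([ 0.03715437, -0.4362399 ,  0.67246556]), 'attitude': array([-2.20581828, -0.01479798, -0.72894902])}
photometer [(array([332., 316.])
[... 586 characters left out ...]
858,  0.        ,  0.        ,  0.        ,  0.        ]), 'origin': array([0.35887353, 0.1332312 , 1.09190998]), 'attitude': array([-2.96108393, -0.02282861, -1.57611691])}
photometer [(array([363., 227.]), 0.65), (array([354., 157.]), 0.17)]
beam_mid [(array([372., 221.]), 0.81), (array([329., 216.]), 0.52)]
selector_grip [(array([327., 217.]), 0.95)]
rack [(array([211., 248.]), 0.6), (array([194., 251.]), 0.56)]
cell [(array([199., 249.]), 0.63), (array([245., 215.]), 0.6), (array([255., 285.]), 0.46)]
cell_mid [(array([201., 211.]), 0.68), (array([194., 252.]), 0.61), (array([243., 215.]), 0.6)]
spare [(array([228., 248.]), 0.53), (array([202., 251.]), 0.27), (array([367., 221.]), 0.21)]
```

```bash
python3 - <<'E'
import cv2
a=cv2.imread("pics/top0.png"); cv2.imwrite("pics/topz.png",cv2.resize(a[140:320,150:430],None,fx=2.8,fy=2.8,interpolation=cv2.INTER_CUBIC))
E
```

```text
(no output)
```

View pics/scene0.png

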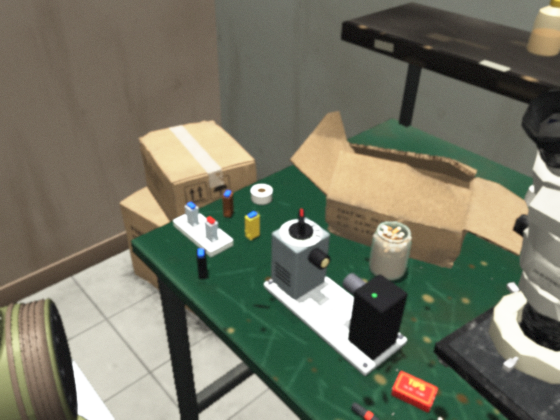

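View pics/topz.png

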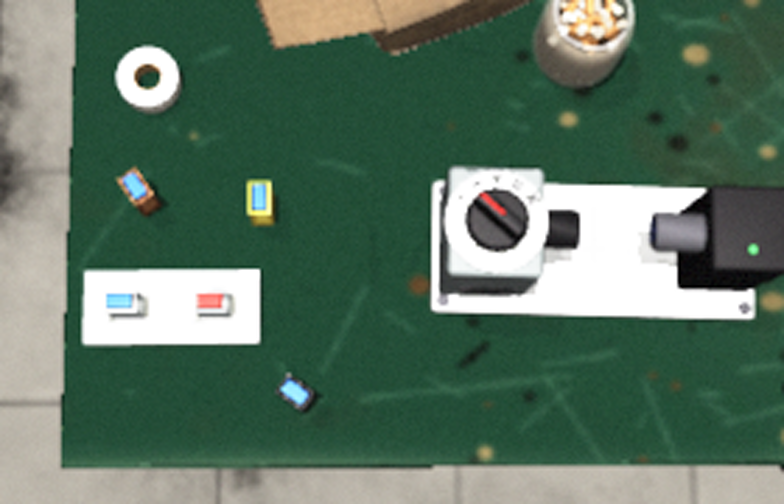

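The scene view shows the lamp house with its selector near (300,225), the rack near (203,233) with the blue cell at (191,212) and the red at (211,228), and black, brown and yellow look-alikes nearby. In the top crop the image's up direction is +x and left is +y. The rack is square to the axes with the blue cell in its left (+y) pocket, and the selector pointer points up-left.

```bash
python3 - <<'E'
from h import *
p,d=camera("top"); c=cam("top"); cs=cam("scene")
f=lambda a:np.round(a,4)
print("sel",f(at_z(c,[[327,217]],.1505)),"beam",f(at_z(c,[[372,221]],.1)), "scene sel",f(at_z(cs,[[302,219]],.1505)),"beam",f(at_z(cs,[[334,270]],.1)))
# plate left corners + right corner from crop
z=lambda x,y:[150+x/2.8,140+y/2.8]
print("plate",f(at_z(c,[z(432,181),z(431,312),z(754,320)],.012)))
hsv=cv2.cvtColor(p,cv2.COLOR_BGR2HSV)
w=((hsv[...,1]<60)&(hsv[...,2]>150)).astype(np.uint8)
w[:230]=0;w[270:]=0;w[:,:175]=0;w[:,250:]=0
cv,_=cv2.findContours(w,0,2); k=max(cv,key=cv2.contourArea)
b=cv2.boxPoints(cv2.minAreaRect(k)); B=at_z(c,b,.014); print("rack",f(B),f(B.mean(0)),f(np.linalg.norm(B-np.roll(B,1,0),axis=1)))
for nm,m in(("blue",(hsv[...,0]>90)&(hsv[...,0]<125)&(hsv[...,1]>90)),("red",((hsv[...,0]<8)|(hsv[...,0]>172))&(hsv[...,1]>90)&(hsv[...,2]>100))):
    n,l,s,ce=cv2.connectedComponentsWithStats(m.astype(np.uint8))
    for i in range(1,n):
        if s[i,4]>15 and 140<ce[i][0]<430 and 140<ce[i][1]<320:
            ys,xs=np.nonzero(l==i);q=at_z(c,np.c_[xs,ys],.1615 if nm=="red" and xs.mean()>300 else .059)
            v=np.linalg.svd(q[:,:2]-q[:,:2].mean(0),full_matrices=False)[2][0]
            print(nm,f(ce[i]),s[i,4],f(q.mean(0)),"dir",round(np.arctan2(v[1],v[0]),3),"depth z",f(at_depth(c,[ce[i]],[d[int(ce[i][1]),int(ce[i][0])]])))
E
```

```text
sel [[0.523  0.0367 0.1505]] beam [[ 0.5237 -0.0567  0.1   ]] scene sel [[0.5279 0.0368 0.1505]] beam [[ 0.5207 -0.0477  0.1   ]]
plate [[ 0.574   0.0706  0.012 ]
 [ 0.4737  0.0725  0.012 ]
 [ 0.4669 -0.1715  0.012 ]]
rack [[0.5067 0.3349 0.014 ]
 [0.5064 0.2028 0.014 ]
 [0.4517 0.2022 0.014 ]
 [0.4521 0.3331 0.014 ]] [0.4792 0.2682 0.014 ] [0.0546 0.1321 0.0547 0.1309]
blue [197.5952 206.119 ] 42 [0.5618 0.2907 0.059 ] dir -2.52 depth z [[0.5628 0.2915 0.0538]]
blue [242.0714 210.2857] 42 [0.5531 0.2003 0.059 ] dir 3.082 depth z [[0.553  0.2003 0.059 ]]
blue [191.8837 246.9535] 43 [0.4783 0.3    0.059 ] dir -1.56 depth z [[0.4785 0.3002 0.0578]]
blue [254.807  279.4035] 57 [0.4132 0.1735 0.059 ] dir 0.964 depth z [[0.4133 0.1736 0.0565]]
red [325.8387 212.3871] 31 [0.5297 0.0398 0.1615] dir -2.329 depth z [[0.5298 0.0397 0.1612]]
red [224.6098 246.9512] 41 [0.4782 0.2345 0.059 ] dir -1.523 depth z [[0.478  0.2344 0.0602]]
```

Call:
carry_out([
  [[-0.1,-0.1,-0.2],0.02],
  [[-0.3,-0.25,-0.3],0.044],
  [[-0.5,-0.4,-0.3],0.066],
  [[-0.65,-0.5,-0.3],0.09],
  [[-0.8,-0.6,-0.3],0.112],
  [[-0.9,-0.7,-0.3],0.135],
  [[-0.95,-0.73,-0.3],0.155],
  [[-0.95,-0.73,-0.3],0.16],
], hand=-0.2, force=20)

```text
time_s: 1.65
ee_pos: [0.2928, 0.3368, 0.2657]
eef_rot: [3.141, -0.0, 1.857]
force: [-0.2, 0.8, 0.1]
grip_width: 0.0565
grip_force: 0.0
```

```bash
cat >> h.py <<'E'
def go(p,yaw):
    o=ctrl.get_obs(); Rt=R.from_euler('xyz',o["eef_rot"]).as_matrix(); cy=o["eef_rot"][2]
    t=(cy-yaw+np.pi)%(2*np.pi)-np.pi
    print("t",o["time_s"],"pos",np.round(o["ee_pos"],4),"rot",np.round(o["eef_rot"],4),"q",np.round(o["qpos"],2),"w",round(o["grip_width"],4),"F",np.round(o["force"],1))
    print("shift",np.round(Rt.T@(np.array(p)-o["ee_pos"])/.2,4),"turn",round(t/2/np.pi,4))
E
python3 -c "
from h import *
go([.523,.036,.265],.81)"
```

```text
t 1.65 pos [0.2928 0.3368 0.2657] rot [ 3.1410e+00 -1.0000e-04  1.8566e+00] q [ 0.77  0.02  1.7  -0.    1.42  0.49] w 0.0565 F [-0.2  0.8  0.1]
shift [-1.7673  0.6805  0.0037] turn 0.1666
```

Call:
carry_out([
  [[-0.2,0.07,0],0.02],
  [[-0.4,0.15,0],0.044],
  [[-0.6,0.23,0],0.066],
  [[-0.8,0.3,0],0.09],
  [[-0.95,0.36,0],0.11],
  [[-0.95,0.36,0],0.13],
  [[-0.95,0.36,0],0.15],
  [[-0.95,0.36,0],0.165],
])

```text
time_s: 2.45
ee_pos: [0.4157, 0.1764, 0.2655]
eef_rot: [3.142, -0.0, 0.821]
force: [0.1, -0.5, -0.0]
grip_width: 0.0563
grip_force: 0.0
```

```bash
python3 -c "
from h import *
go([.505,.056,.265],.81)"
```

```text
t 2.45 pos [0.4157 0.1764 0.2655] rot [ 3.1416e+00 -1.0000e-04  8.2100e-01] q [0.32 0.03 1.69 0.   1.42 1.07] w 0.0563 F [ 0.1 -0.5 -0. ]
shift [-0.1364  0.7369  0.0024] turn 0.0017
```

Call:
carry_out([
  [[-0.03,0.2,0],0],
  [[-0.07,0.4,0],0],
  [[-0.1,0.6,0],0],
  [[-0.13,0.75,0],0],
  [[-0.13,0.8,0],0.002],
  [[-0.13,0.8,0],0.002],
])

```text
time_s: 3.05
ee_pos: [0.516, 0.0488, 0.2651]
eef_rot: [-3.141, 0.0, 0.812]
force: [-0.3, -0.5, 0.3]
grip_width: 0.0564
grip_force: 0.0
```

```bash
python3 - <<'E'
from h import *
o=ctrl.get_obs(); c=cam("wrist"); p,d=camera("wrist"); cv2.imwrite("pics/w1.png",p); np.save("w1.npy",d)
for q in("selector_grip","beam_mid"):
    for r in finder.pinpoint("wrist",q)[:2]: print(q,np.round(r["location"]),round(r["conf"],2),at_z(c,[r["location"]],.1615 if q[0]=='s' else .1))
hsv=cv2.cvtColor(p,cv2.COLOR_BGR2HSV)
m=((hsv[...,0]<8)|(hsv[...,0]>172))&(hsv[...,1]>110)&(hsv[...,2]>90)
n,l,s,ce=cv2.connectedComponentsWithStats(m.astype(np.uint8))
for i in range(1,n):
    if s[i,4]>60:
        ys,xs=np.nonzero(l==i);q=at_z(c,np.c_[xs,ys],.1615)
        v=np.linalg.svd(q[:,:2]-q[:,:2].mean(0),full_matrices=False)[2][0]
        print(ce[i],s[i,4],q.mean(0),np.arctan2(v[1],v[0]))
go([.523,.0355,.22],.81)
E
```

```text
selector_grip [294. 209.] 0.82 [[0.52205159 0.03741178 0.1615    ]]
selector_grip [162. 100.] 0.56 [[0.50577897 0.19134975 0.1615    ]]
beam_mid [340. 244.] 0.93 [[ 0.52128381 -0.04820238  0.1       ]]
[152.15   95.125] 120 [0.50256967 0.20069881 0.1615    ] -1.5564378944652284
[295.5 203. ] 82 [0.52714494 0.04122661 0.1615    ] -2.3052000731444178
t 3.2 pos [0.5152 0.0503 0.2656] rot [-3.1415e+00 -2.0000e-04  8.1530e-01] q [0.03 0.19 1.52 0.   1.43 0.78] w 0.0566 F [ 0.1 -0.2 -0.2]
shift [-0.0269  0.0792  0.228 ] turn 0.0008
```

View pics/w1.png

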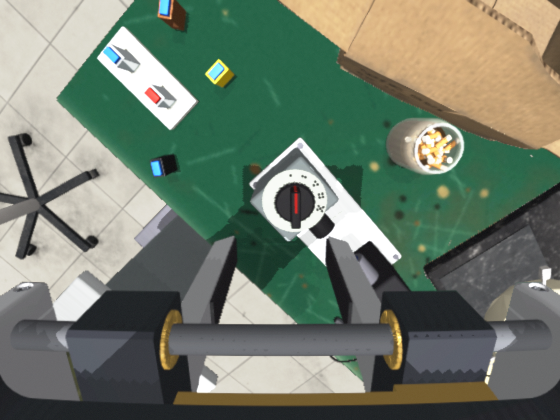

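The wrist view shows the selector at (294,205), with its red pointer almost vertical in the image. The bar is therefore already close to the tool x axis, and the open fingers lie to either side of it.

```bash
python3 -c "
from h import *
go([.5223,.0365,.1395],.82)"
```

```text
t 3.2 pos [0.5152 0.0503 0.2656] rot [-3.1415e+00 -2.0000e-04  8.1530e-01] q [0.03 0.19 1.52 0.   1.43 0.78] w 0.0566 F [ 0.1 -0.2 -0.2]
shift [-0.0258  0.0733  0.6305] turn -0.0007
```

Call:
carry_out([
  [[-0.026,0.073,0.1],0],
  [[-0.026,0.073,0.25],0],
  [[-0.026,0.073,0.4],0],
  [[-0.026,0.073,0.5],0],
  [[-0.026,0.073,0.58],0],
  [[-0.026,0.073,0.62],0],
  [[-0.026,0.073,0.63],0],
  [[-0.026,0.073,0.63],0],
  [[-0.026,0.073,0.63],0],
])

```text
time_s: 4.1
ee_pos: [0.5231, 0.0356, 0.1404]
eef_rot: [3.141, -0.001, 0.814]
force: [0.1, -0.3, 0.8]
grip_width: 0.0563
grip_force: 0.0
```

Call:
carry_out([
  [[0,0,0],0],
  [[0,0,0],0],
  [[0,0,0],0],
  [[0,0,0],0],
  [[0,0,0],0],
  [[0,0,0],0],
  [[0,0,0],0],
  [[0,0,0],0],
], hand=1, force=12)

```text
time_s: 4.9
ee_pos: [0.5229, 0.0352, 0.1395]
eef_rot: [3.141, -0.0, 0.814]
force: [2.8, -1.8, -1.4]
grip_width: 0.0099
grip_force: 12.0
```

```bash
python3 -c "
from h import *
go([.5223,.0365,.1395],-.52); print(ctrl.get_obs()['moment'])"
```

```text
t 4.9 pos [0.5229 0.0352 0.1395] rot [ 3.141e+00 -1.000e-04  8.141e-01] q [-0.    0.31  1.67 -0.    1.16  0.75] w 0.0099 F [ 2.8 -1.8 -1.4]
shift [ 0.0024 -0.0067 -0.0001] turn 0.2123
[-0.50323331 -0.38599361  0.04427725]
```

Call:
carry_out([
  [[0,0,0],0.02],
  [[0,0,0],0.04],
  [[0,0,0],0.06],
  [[0,0,0],0.08],
  [[0,0,0],0.1],
  [[0,0,0],0.12],
  [[0,0,0],0.14],
  [[0,0,0],0.16],
  [[0,0,0],0.18],
  [[0,0,0],0.2],
  [[0,0,0],0.212],
  [[0,0,0],0.212],
])

```text
time_s: 6.1
ee_pos: [0.523, 0.0341, 0.1395]
eef_rot: [3.14, -0.002, -0.521]
force: [3.5, -10.9, -1.9]
grip_width: 0.0099
grip_force: 12.0
```

Call:
carry_out([
  [[0,0,0],0],
  [[0,0,0],0],
  [[0,0,0],0],
])

```text
time_s: 6.4
ee_pos: [0.523, 0.0341, 0.1395]
eef_rot: [3.14, -0.002, -0.518]
force: [3.6, -10.9, -1.3]
grip_width: 0.0098
grip_force: 12.0
```

Call:
carry_out([
  [[0,0,0],0],
  [[0,0,0],0],
  [[0,0,0],0],
  [[0,0,-0.1],0],
  [[0,0,-0.3],0],
  [[0,0,-0.5],0],
  [[0,0,-0.6],0],
  [[0,0,-0.6],0],
], hand=-0.2)

```text
time_s: 7.2
ee_pos: [0.5236, 0.0357, 0.2624]
eef_rot: [-3.139, -0.004, -0.518]
force: [0.1, 0.3, 0.2]
grip_width: 0.0563
grip_force: 0.0
```

```bash
python3 - <<'E'
from h import *
go([.5223,.0365,.1395],-.52)
for n in("wrist","top"):
    c=cam(n); p,d=camera(n); cv2.imwrite(f"pics/{n}2.png",p)
    for q in("selector_grip","beam_mid"):
        for r in finder.pinpoint(n,q)[:1]: print(n,q,np.round(r["location"]),round(r["conf"],2),at_z(c,[r["location"]],.1615 if q[0]=='s' else .1))
    hsv=cv2.cvtColor(p,cv2.COLOR_BGR2HSV)
    m=((hsv[...,0]<8)|(hsv[...,0]>172))&(hsv[...,1]>90)&(hsv[...,2]>80)
    k,l,s,ce=cv2.connectedComponentsWithStats(m.astype(np.uint8))
    for i in range(1,k):
        ys,xs=np.nonzero(l==i);q=at_z(c,np.c_[xs,ys],.1615)
        if s[i,4]>20 and np.linalg.norm(q.mean(0)[:2]-[.523,.036])<.03:
            v=np.linalg.svd(q[:,:2]-q[:,:2].mean(0),full_matrices=False)[2][0]
            print(n,ce[i],s[i,4],q.mean(0),np.arctan2(v[1],v[0]))
p=cv2.imread("pics/wrist2.png"); x,y=map(int,proj(cam("wrist"),[.5225,.036,.13])[0])
cv2.imwrite("pics/w2z.png",cv2.resize(p[max(0,y-60):y+60,max(0,x-80):x+80],None,fx=5,fy=5,interpolation=cv2.INTER_CUBIC)); print(x,y)
E
```

```text
t 7.2 pos [0.5236 0.0357 0.2624] rot [-3.1389 -0.0043 -0.5176] q [-0.    0.2   1.51  0.    1.42  2.09] w 0.0563 F [0.1 0.3 0.2]
shift [-0.0102  0.0011  0.6146] turn 0.0004
wrist selector_grip [284. 204.] 0.66 [[0.52392265 0.03209913 0.1615    ]]
wrist beam_mid [348. 155.] 0.74 [[ 0.52291147 -0.0490817   0.1       ]]
wrist [282.56122449 196.58163265] 98 [0.53059049 0.03021623 0.1615    ] 2.6165216856320197
top selector_grip [327. 217.] 0.53 [[0.52182266 0.03795808 0.1615    ]]
top beam_mid [370. 221.] 0.73 [[ 0.52293548 -0.05296346  0.1       ]]
280 197
```

View pics/w2z.png

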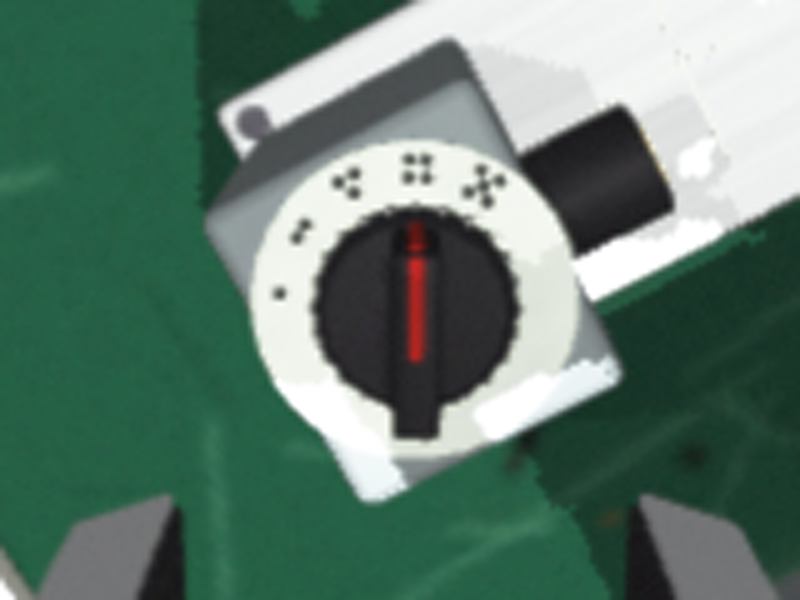

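The pointer (column 417) lines up with the four-dot mark at (418,169), so the selector is set. Next is the cell.

Call:
carry_out([
  [[-0.06,-0.07,0],-0.02],
  [[-0.12,-0.14,0],-0.04],
  [[-0.2,-0.22,0],-0.06],
  [[-0.27,-0.31,0],-0.08],
  [[-0.34,-0.4,0],-0.1],
  [[-0.42,-0.48,0],-0.12],
  [[-0.5,-0.56,0],-0.14],
  [[-0.55,-0.63,0],-0.16],
  [[-0.55,-0.63,0],-0.17],
])

```text
time_s: 8.4
ee_pos: [0.4889, 0.201, 0.2586]
eef_rot: [-3.141, 0.001, 0.557]
force: [0.1, 0.5, 0.5]
grip_width: 0.0562
grip_force: 0.0
```

```bash
python3 -c "
from h import *
go([.4600,.285,.2],1.571)"
```

```text
t 8.4 pos [0.4889 0.201  0.2586] rot [-3.141e+00  1.200e-03  5.571e-01] q [0.32 0.22 1.5  0.   1.42 1.33] w 0.0562 F [0.1 0.5 0.5]
shift [ 0.0997 -0.4327  0.2932] turn -0.1614
```

Call:
carry_out([
  [[0.05,-0.1,0.05],-0.02],
  [[0.1,-0.2,0.1],-0.04],
  [[0.15,-0.3,0.15],-0.06],
  [[0.2,-0.4,0.2],-0.08],
  [[0.215,-0.45,0.2],-0.1],
  [[0.215,-0.45,0.2],-0.12],
  [[0.215,-0.45,0.2],-0.14],
  [[0.215,-0.45,0.2],-0.1614],
  [[0.215,-0.45,0.2],-0.1614],
])

```text
time_s: 9.3
ee_pos: [0.4789, 0.2985, 0.2187]
eef_rot: [-3.14, 0.001, 1.567]
force: [0.9, -0.2, 0.1]
grip_width: 0.0563
grip_force: 0.0
```

```bash
python3 - <<'E'
from h import *
c=cam("wrist"); p,d=camera("wrist"); cv2.imwrite("pics/w3.png",p)
hsv=cv2.cvtColor(p,cv2.COLOR_BGR2HSV)
m=(hsv[...,0]>90)&(hsv[...,0]<125)&(hsv[...,1]>90)
k,l,s,ce=cv2.connectedComponentsWithStats(m.astype(np.uint8))
for i in range(1,k):
    ys,xs=np.nonzero(l==i);q=at_z(c,np.c_[xs,ys],.059)
    if s[i,4]>60: 
        b=at_z(c,cv2.boxPoints(cv2.minAreaRect(np.c_[xs,ys].astype(np.float32))),.059)
        print(ce[i],s[i,4],np.round(q.mean(0),4),np.round(b,4).tolist())
for r in finder.pinpoint("wrist","cell_mid")[:3]: print(r["location"],r["conf"],at_z(c,[r["location"]],.029))
go([.4783,.3,.0185],1.571)
x,y=map(int,proj(c,[.478,.3,.05])[0]); print(x,y)
x0,y0=max(0,x-80),max(0,y-60)
cv2.imwrite("pics/w3z.png",cv2.resize(p[y0:y0+120,x0:x0+160],None,fx=5,fy=5,interpolation=cv2.INTER_CUBIC))
E
```

```text
[278.7480315  189.16535433] 127 [0.476  0.3018 0.059 ] [[0.4718, 0.3101, 0.059], [0.4808, 0.3101, 0.059], [0.4808, 0.2938, 0.059], [0.4716, 0.2938, 0.059]]
[350.96710526 195.07894737] 152 [0.5584 0.2946 0.059 ] [[0.5481, 0.2943, 0.059], [0.5623, 0.3044, 0.059], [0.569, 0.2949, 0.059], [0.5548, 0.2847, 0.059]]
[231.43589744 284.65384615] 78 [0.416  0.1796 0.059 ] [[0.4064, 0.1729, 0.059], [0.4174, 0.1899, 0.059], [0.4238, 0.1849, 0.059], [0.4128, 0.1678, 0.059]]
[346.2, 191.8] 0.7 [[0.55926785 0.29124762 0.029     ]]
[235.4, 272.3] 0.66 [[0.41677593 0.18064719 0.029     ]]
[275.5, 184.1] 0.59 [[0.47173031 0.30124925 0.029     ]]
t 9.4 pos [0.479  0.2985 0.219 ] rot [-3.1409e+00  4.0000e-04  1.5604e+00] q [0.49 0.32 1.46 0.   1.36 0.5 ] w 0.0564 F [-0.2  0.5 -0.9]
shift [ 0.008  -0.0028  1.0023] turn -0.0017
280 188
```

View pics/w3z.png

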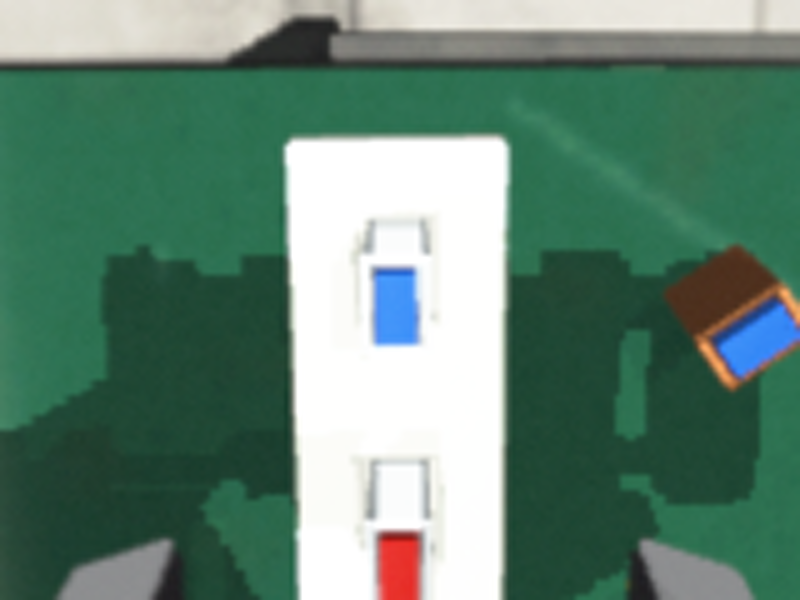

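The crop shows the blue cell in the +y pocket at (395,290), square to the rack, with its frosted faces left and right (±x). The fingers lie well clear of the red cell and the brown look-alike. I'll now descend: dy +2.3 mm is tool x +0.0115, dx −1.7 mm is tool y −0.0085, and z goes down 201 mm.

Call:
carry_out([
  [[0.011,-0.008,0.1],-0.0017],
  [[0.011,-0.008,0.25],-0.0017],
  [[0.011,-0.008,0.45],-0.0017],
  [[0.011,-0.008,0.6],-0.0017],
  [[0.011,-0.008,0.7],-0.0017],
  [[0.011,-0.008,0.7],-0.0017],
  [[0.011,-0.008,0.7],-0.0017],
])

```text
time_s: 10.1
ee_pos: [0.4777, 0.3009, 0.08]
eef_rot: [3.141, -0.0, 1.573]
force: [0.2, -0.1, 1.1]
grip_width: 0.0565
grip_force: 0.0
```

```bash
python3 -c "
from h import *
go([.4773,.3008,.018],1.571)"
```

```text
t 10.1 pos [0.4777 0.3009 0.08  ] rot [ 3.1415e+00 -1.0000e-04  1.5732e+00] q [0.5  0.46 1.61 0.   1.07 0.49] w 0.0565 F [ 0.2 -0.1  1.1]
shift [-0.0004 -0.0022  0.3101] turn 0.0003
```

Call:
carry_out([
  [[0,-0.002,0.1],0],
  [[0,-0.002,0.18],0],
  [[0,-0.002,0.25],0],
  [[0,-0.002,0.29],0],
  [[0,-0.002,0.31],0],
  [[0,-0.002,0.31],0],
  [[0,-0.002,0.31],0],
])

```text
time_s: 10.8
ee_pos: [0.4775, 0.3009, 0.0181]
eef_rot: [3.141, -0.0, 1.575]
force: [0.7, 0.1, -0.3]
grip_width: 0.0563
grip_force: 0.0
```

Call:
carry_out([
  [[0,0,0],0],
  [[0,0,0],0],
  [[0,0,0],0],
  [[0,0,0],0],
  [[0,0,0],0],
  [[0,0,0],0],
  [[0,0,0],0],
  [[0,0,0],0],
], hand=1, force=8)

```text
time_s: 11.6
ee_pos: [0.4772, 0.3008, 0.0175]
eef_rot: [3.142, -0.0, 1.575]
force: [0.3, -0.5, 0.4]
grip_width: 0.016
grip_force: 8.0
```

Call:
carry_out([
  [[0,0,0],0],
  [[0,0,-0.03],0],
  [[0,0,-0.08],0],
  [[0,0,-0.18],0],
  [[0,0,-0.3],0],
  [[0,0,-0.45],0],
  [[0,0,-0.6],0],
  [[0,0,-0.75],0],
  [[0,0,-0.9],0],
  [[0,0,-0.98],0],
  [[0,0,-1],0],
  [[0,0,-1],0],
], force=14)

```text
time_s: 12.8
ee_pos: [0.4771, 0.3007, 0.2179]
eef_rot: [3.141, -0.0, 1.575]
force: [-0.3, -0.5, -1.0]
grip_width: 0.016
grip_force: 14.0
```

```bash
python3 - <<'E'
from h import *
go([.5206,-.0505,.22],1.551)
p,d=camera("scene"); cv2.imwrite("pics/s4.png",cv2.resize(p[60:300,120:440],None,fx=2.5,fy=2.5))
E
```

```text
t 12.8 pos [0.4771 0.3007 0.2179] rot [ 3.1408e+00 -4.0000e-04  1.5751e+00] q [ 0.5   0.32  1.46 -0.    1.36  0.49] w 0.016 F [-0.3 -0.5 -1. ]
shift [-1.7571  0.2099 -0.0111] turn 0.0038
```

View pics/s4.png

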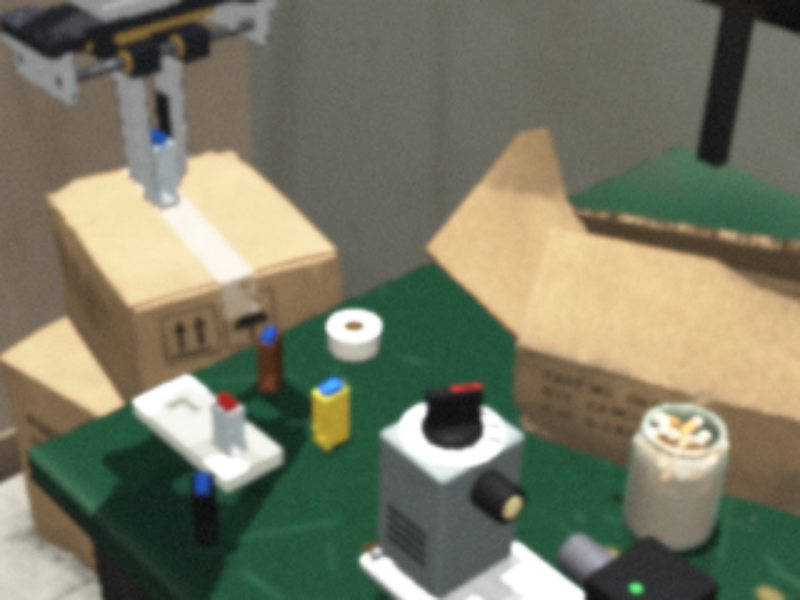

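The blue cell is held upright by its frosted faces at (160,170). The red cell and the look-alikes have not moved. I'll carry it over at this height.

Call:
carry_out([
  [[-0.04,0,0],0],
  [[-0.1,0.01,0],0],
  [[-0.2,0.02,0],0.001],
  [[-0.32,0.04,0],0.002],
  [[-0.44,0.05,0],0.003],
  [[-0.56,0.07,0],0.004],
  [[-0.68,0.08,0],0.004],
  [[-0.78,0.09,0],0.004],
  [[-0.84,0.1,0],0.004],
  [[-0.87,0.1,0],0.004],
  [[-0.87,0.1,0],0.004],
])

```text
time_s: 13.95
ee_pos: [0.4978, 0.1263, 0.2173]
eef_rot: [-3.141, 0.0, 1.549]
force: [0.3, 0.3, -0.1]
grip_width: 0.0156
grip_force: 14.0
```

Call:
carry_out([
  [[-0.04,0,0],0],
  [[-0.1,0.02,0],0],
  [[-0.2,0.03,0],0],
  [[-0.32,0.04,0],0],
  [[-0.44,0.05,0],0],
  [[-0.56,0.07,0],0],
  [[-0.68,0.08,0],0],
  [[-0.78,0.09,0],0],
  [[-0.85,0.1,0],0],
  [[-0.88,0.1,0],0],
  [[-0.88,0.1,0],0],
  [[-0.88,0.1,0],0],
])

```text
time_s: 15.15
ee_pos: [0.5142, -0.049, 0.2174]
eef_rot: [-3.142, -0.0, 1.55]
force: [0.1, 1.1, -0.2]
grip_width: 0.016
grip_force: 14.0
```

```bash
python3 - <<'E'
from h import *
go([.5206,-.0505,.0885],1.551)
for n in("wrist","top"):
    c=cam(n); p,d=camera(n); cv2.imwrite(f"pics/{n}5.png",p)
p=cv2.imread("pics/wrist5.png"); q=cv2.imread("pics/top5.png")[140:320,290:480]
cv2.imwrite("pics/w5.png",np.hstack([p[60:420,130:460],cv2.resize(q,(380,360),interpolation=cv2.INTER_CUBIC)]))
E
```

```text
t 15.15 pos [ 0.5142 -0.049   0.2174] rot [-3.1415e+00 -2.0000e-04  1.5503e+00] q [-0.17  0.22  1.6   0.    1.33 -0.15] w 0.016 F [ 0.1  1.1 -0.2]
shift [-0.0067  0.0323  0.6446] turn -0.0001
```

View pics/w5.png

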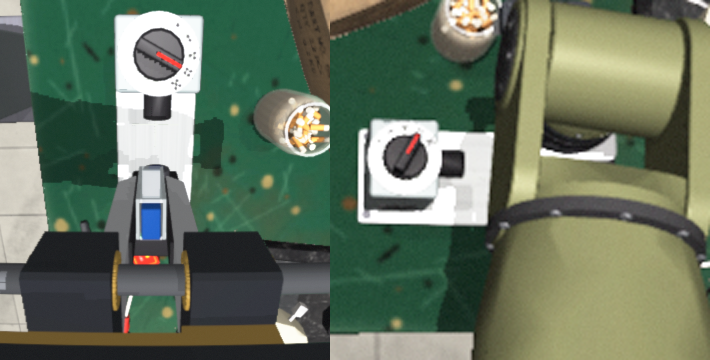

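The wrist view shows the cell upright between the fingers and nearly in line with the tube at (155,105), with the pointer still at four dots. I'll correct the position and then lower it.

Call:
carry_out([
  [[-0.007,0.032,0],0],
  [[-0.007,0.032,0],0],
  [[-0.007,0.032,0.04],0],
  [[-0.007,0.032,0.1],0],
  [[-0.007,0.032,0.18],0],
  [[-0.007,0.032,0.26],0],
  [[-0.007,0.032,0.34],0],
  [[-0.007,0.032,0.42],0],
  [[-0.007,0.032,0.5],0],
  [[-0.007,0.032,0.57],0],
  [[-0.007,0.032,0.62],0],
  [[-0.007,0.032,0.645],0],
])

```text
time_s: 16.45
ee_pos: [0.52, -0.051, 0.0871]
eef_rot: [-3.14, -0.0, 1.55]
force: [0.3, -0.9, -0.0]
grip_width: 0.0163
grip_force: 14.0
```

Call:
carry_out([
  [[0,0,0],0],
  [[0,0,0],0],
  [[0,0,0],0],
  [[0,0,0],0],
])

```text
time_s: 16.85
ee_pos: [0.5208, -0.0511, 0.0889]
eef_rot: [3.141, 0.0, 1.55]
force: [0.5, -1.0, -0.5]
grip_width: 0.0161
grip_force: 14.0
```

```bash
python3 - <<'E'
from h import *
go([.5206,-.0505,.0885],1.551)
p,d=camera("wrist"); c=cam("wrist"); 
a=p[40:300,170:400]
s,ds=camera("scene"); cs=cam("scene"); u,v=map(int,proj(cs,[.5206,-.0505,.1])[0])
b=s[v-50:v+50,u-50:u+50]
# expected outlines: cell box and tube end circles in the scene picture
yw=-.02; Rz=R.from_euler('z',yw).as_matrix(); o=np.array([.5206,-.0505,.1])
S=cv2.resize(b,(400,400),interpolation=cv2.INTER_CUBIC)
for y in(-.027,.025):
    t=np.linspace(0,2*np.pi,60); q=o+np.c_[.014*np.cos(t),t*0+y,.014*np.sin(t)]@Rz.T
    cv2.polylines(S,[((proj(cs,q)-[u-50,v-50])*4).astype(np.int32)],True,(0,255,255),1)
for z in(-.025,.025):
    q=o+np.array([[x,y,z] for x,y in((-.008,-.012),(.008,-.012),(.008,.012),(-.008,.012))])@Rz.T
    cv2.polylines(S,[((proj(cs,q)-[u-50,v-50])*4).astype(np.int32)],True,(0,0,255),1)
cv2.imwrite("pics/f6.png",np.hstack([cv2.resize(a,(354,400)),S]))
E
```

```text
t 16.85 pos [ 0.5208 -0.0511  0.0889] rot [3.1408e+00 1.0000e-04 1.5499e+00] q [-0.17  0.37  1.72  0.    1.05 -0.15] w 0.0161 F [ 0.5 -1.  -0.5]
shift [ 0.003  -0.0011  0.0021] turn -0.0002
```

View pics/f6.png

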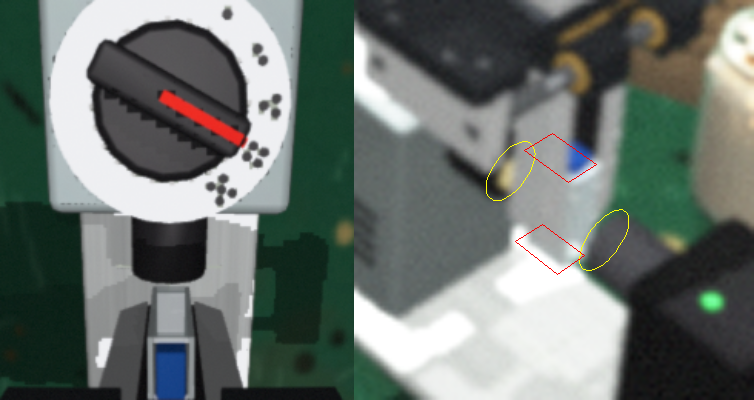

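Left, in the wrist view, the pointer is at four dots and the cell at (171,330) is in line with the lamp tube at (169,250). Right, in the scene view, the predicted tube and cell outlines match the picture, with clear gaps on both sides. I'll do one numeric check of the sideways centring.

```bash
python3 - <<'E'
from h import *
p,d=camera("wrist"); c=cam("wrist"); Rz=R.from_euler('z',-.02).as_matrix(); o=np.array([.5206,-.0505,.1])
# lamp tube silhouette halfway along the tube; stopper centre
for y in(.03,.04):
    q=proj(c,o+np.array([[0,y,0.014],[-.014,y,0],[.014,y,0]])@Rz.T); r=int(round(q[0,1])); g=p[r].max(1).astype(int)
    e=np.where(g[230:330]<70)[0]+230; print("pred",np.round(q[1:,0],1),"seen",e.min(),e.max(),"row",r)
h=cv2.cvtColor(p,cv2.COLOR_BGR2HSV); m=(h[...,0]>95)&(h[...,0]<125)&(h[...,1]>110); m[:,:250]=0;m[:,320:]=0;m[:200]=0
ys,xs=np.nonzero(m); print("stopper seen cols",xs.min(),xs.max(),"rows",ys.min(),ys.max(),"pred",np.round(proj(c,o+np.array([[-.005,y,.030] for y in(-.009,.009)]+[[.005,y,.03] for y in(-.009,.009)])@Rz.T),1).tolist())
w=finder.pinpoint("wrist","beam_mid")[:1]; print([at_z(c,[r["location"]],.1) for r in w])
E
```

```text
pred [256.8 305.9] seen 257 301 row 218
pred [256.4 306.2] seen 256 303 row 200
stopper seen cols 271 298 rows 263 416 pred [[271.7, 300.1], [271.4, 268.7], [291.2, 300.1], [291.5, 268.7]]
[]
```

```bash
python3 -c "
from h import *
print(ctrl.hand_in())"
```

```text
the job is handed in; nothing more can be done
None
```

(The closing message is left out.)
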